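Open the child-locked dishwasher-tablet box

ROBOT

A 6-joint arm with a two-finger parallel gripper is mounted at the origin on a cart in front of the work surface, level with it; the furniture and walls round the work are solid. World frame = base frame: x ahead of the robot, y to its left, z up, the work surface at z = 0. Lengths are in m, angles in rad, forces in N, time in s.
With the tool pointing down it reaches from about 0.275 to 0.725 m from the base axis. Payload 15.9 kg.
Tool frame: the origin (TCP) lies on the centre line of the jaws, within the pads' length; the fingertips stand 22 mm ahead of it and the grasp point (between the pads) lies 3 mm ahead of it; z points along the fingers, y is the line along which they close (so a half turn about z gives the same grasp; the last joint's range is limited). The gripper opens to 85 mm and grips with 20 to 120 N. Pads are 22 mm wide; open, the fingers measure 114 mm over their backs; the gripper's body (76 mm by 85 mm) begins 54 mm behind the grasp point. The pads swing forward as they close: fully open they stand 13 mm farther back than shut.
Start: joints at [1.236, 0.213, -0.034, 1.323, 0, 1.571], TCP at [0.164, 0.472, 0.253] pointing down, gripper open.
Joint ranges: [-2.98, 2.98], [-0.74, 1.72], [-1.14, 1.35], [-2.1, 2.04], [-1.57, 1.44], [-3.14, 3.14]. Speed limits (rad/s): [1.89, 1.89, 2.39, 2.57, 3.14, 3.14].

INTERFACE

Orientations are given as a unit quaternion [w, x, y, z].
In Python, from cell import bot, eoat, planner, status, imaging gives the robot as it stands. Calls block until the motion is done:
- bot.move_to(position, orientation): joint-space move of the TCP to a pose.
- bot.move_straight(position, rot=None, velocity=0.15): straight line of the TCP; rot=None keeps the orientation; velocity is the mean speed in m/s.
- bot.goto_joints(angles): joint-space move.
- eoat.command_gripper(opening, squeeze=None): opening from 0.0 (shut) to 1.0 (fully open); squeeze is the grip in N (None keeps the last); returns when the fingers have stopped.
- bot.hold(seconds).
- planner.solve_ik(position, orientation): joint angles nearest the present ones, or None.
- status.sense(): the state.
- imaging.get_image(name): name is "side" or "top"; returns the picture (400x640x3 uint8, red, green, blue); there is no depth.
- imaging.camera_model(name): a dict with "fx", "fy", "cx", "cy" (pixels), "view" (4x4, takes a point from world to camera coordinates). Camera axes: x right, y down, z forward; pixel columns grow to the right and rows downward; lengths in m; the calibration is good to about 2 mm. A picture is of the moment at which its call begins. camera_model takes no time and is no camera call.
A pose or a line that the arm cannot do raises bot.PlanningError and nothing moves.
- bot.sign_off(): hands the job in; it is judged then, once.
Trained networks look in the newest picture that a camera, given by its name, has taken for a name from the list of things; names that differ only in an ending like _2 or _b are one class to them, and where a whole thing is asked for, a point or a joint stands for the part that bears it (a point fixed in the world has none). Each returns a list of dicts, best first, with "confidence" (0 to 1); they miss things now and then, are a little off and sometimes report something else, mostly with a low value. They report only what shows in the picture. A call takes as long as a camera call.
- imaging.silhouettes(camera, query): "region" (400x640 bool, what is visible of it) and "bbox" ([centre column, centre row, width, height] in pixels, round what is visible of it).
The state is a dict: "t": time; "joints": joint angles; "joint_velocities": joint speeds; "joint_efforts": joint torques, N m; "tcp_pos": TCP position; "eef_rot": TCP orientation; "contact_force": force on the tool from outside, world axes, zero at the start; "moment": the same for the moment, N m; "width": opening from 0.0 (shut) to 1.0 (fully open); "finger_force": force on a finger pad.
Only numpy, scipy, OpenCV 4.12 (cv2) and the standard library are available. Lean on these libraries where they do the work, as an engineer would, in place of code of your own. Each camera call takes 0.05 s, during which the arm holds its last target. There are 200 camera calls.

TASK

Open the dishwasher-tablet box. Its child lock is the ribbed thumb pad on the sloping front: push the pad in until you feel it bottom and, keeping it in, slide it all the way away from the large button, then press the button so that the lid springs open. Do not force anything, leave the lock slid open and the lid standing up, and do not disturb the things standing around.

Things in the scene. Friction and masses are not known exactly. Their poses are not given: they have to be found in the camera images.
- box: grey tablet box fixed to the worktop, 182 deep (x, towards its back) x 200 wide (y) x 107 mm high; origin: middle of its underside. Its front part is a panel sloping at 35 degrees, from 42 mm high at x = -90 mm to 99 mm high at x = -8 mm, with a lock and a button on it. Behind is a bin with tablets under a flat lid hinged at the back (x = 92 mm).
- pad_top (a point): middle of the flat of the lock's white thumb pad (40 mm x by 35 mm y), on its surface, 24.5 mm out of the panel. x up the slope, y along the panel away from the button (the lock opens this way), z square out of the panel. 18 mm towards +y stands a rib 11.5 mm high to push against. A steel keeper overhangs the pad's upper edge, from 23 mm up-slope, up to 10 mm above the pad.
- pad (a joint): how far the thumb pad is pushed in along -z of pad_top (m); a spring (1.5 N, then 0.3 N per mm) returns it to 0. It bottoms on a firm rubber stop (14 N per mm) after 4 to 12 mm: this differs from box to box and must be felt. Only from about 1 mm short of the bottom does its ear pass under the keeper; else the lock stops after 3 mm of sliding. Hold it in while sliding.
- lock (a joint): how far the lock is slid open along +y of pad_top (m): 0 locked, 0.030 fully open (rigid end stop); about 2 N of friction, stays where left. Past about 0.020 the pad, let go, springs out beyond the keeper, which keeps the lock open. While locked, its tongue lies under the button, which then goes in only 1.5 mm.
- button_top (a point): middle of the outer face of the white push button, 40 mm (x) by 48 mm (y), 25.5 mm out of the panel, 71 mm from the pad's middle when locked. Same axes as pad_top; it is pressed along -z.
- button (a joint): how far the button is pressed in (m): 0 out, 0.012 fully in (rigid stop); a spring of 1.4 N rising to 5.6 N when fully in. When the lock is open the lid is let go at about 0.006.
- lid (a joint): lid angle (rad): 0 shut and caught, 1.35 standing open at the back; a spring lifts it in about 2 s once the button lets it go, if nothing is in its way.
- lid_edge (a point): middle of the lid's front edge, 104 mm from its hinge
- dish_soap: bottle of washing-up liquid, 51x85x240 mm, loose bystander; origin at the middle of its underside
- tin: round food tin, 75 mm across, 58 mm high, loose bystander; origin at the middle of its underside
- cup: white espresso cup, 61x78x54 mm, loose bystander; origin at the middle of its underside
- tea_box: carton, 73x132x77 mm, loose bystander; origin at the middle of its underside

How it is judged:
On the way, in this order (a step that is already met when the one before it is completed fails the run):
1. the lock is slid open (value of joint lock above 0.02 m), for 0.2 s.
2. the button is pressed in (value of joint button above 0.006 m), for 0.05 s.
At the end, for the whole second after the job is handed in: the lid stands open (more than 1.1 rad) and at rest, the lock is slid open (more than 17 mm) with its pad sprung out, and the button is back out (both within 2 mm) (value of joint lid above 1.1 rad and value of joint lock above 0.017 m and value of joint each of pad, button below 0.002 m and velocity of joint lid below 0.1 rad/s); the robot touches nothing.
It fails at once if the robot forces the box (more than 35 N) (contact force between any of the fingers, the arm and box above 35 N).
It fails at once if a bystander is moved more than 20 mm (distance of any of dish_soap, tin, cup, tea_box from where it was at the start of the episode above 0.02 m).
It also fails if it takes over 43 s, if anything falls off the work surface, if the arm or the gripper's body presses on something with over 40 N, if the wrist force passes 120 N, or if a joint passes its speed limit or range.

## Working session

There is one attempt and no reset: what is moved stays moved. The work goes in short steps, each a Python script; the robot and the scene stay as the last script left them, time stands still between calls to the robot, and variables do not carry over. Pictures are saved under pics/ and viewed, at most 10 in all, crops included, and the job is handed in when it is done.

```bash
mkdir -p pics; ls
python3 - <<'E'
from cell import bot,eoat,planner,status,imaging
import cv2,numpy as np
for c in("top","side"):
    im=imaging.get_image(c); cv2.imwrite(f"pics/{c}0.png",im[...,::-1])
    m=imaging.camera_model(c); print(c,m["fx"],m["cx"],m["cy"],np.round(m["view"],3).tolist())
    for q in("box","pad_top","button_top","lid_edge","dish_soap","tin","cup","tea_box"):
        print(q,[(round(d["confidence"],2),np.round(d["bbox"]).tolist()) for d in imaging.silhouettes(c,q)][:3])
print(status.sense())
E
```

```text
pics
top 396.257252993586 315.8132705889688 206.41306074435778 [[0.028, -1.0, 0.008, -0.01], [-0.999, -0.028, -0.028, 0.549], [0.028, -0.007, -1.0, 1.352], [0.0, 0.0, 0.0, 1.0]]
box [(0.72, [317.0, 200.0, 70.0, 65.0])]
pad_top [(0.76, [313.0, 218.0, 15.0, 18.0]), (0.26, [316.0, 185.0, 68.0, 40.0])]
button_top [(0.63, [314.0, 187.0, 70.0, 41.0]), (0.43, [334.0, 218.0, 15.0, 11.0])]
lid_edge [(0.89, [315.0, 187.0, 67.0, 38.0])]
dish_soap [(0.91, [201.0, 168.0, 37.0, 23.0])]
tin [(0.95, [208.0, 214.0, 28.0, 23.0])]
cup [(0.68, [434.0, 235.0, 21.0, 16.0])]
tea_box [(0.6, [433.0, 176.0, 46.0, 22.0])]
side 383.6356398728603 318.0482487368655 192.3937018387261 [[0.959, -0.283, 0.023, -0.543], [-0.083, -0.354, -0.931, 0.154], [0.272, 0.891, -0.363, 1.064], [0.0, 0.0, 0.0, 1.0]]
box [(0.58, [324.0, 213.0, 79.0, 67.0]), (0.15, [310.0, 210.0, 18.0, 15.0])]
pad_top [(0.5, [300.0, 202.0, 18.0, 16.0]), (0.27, [308.0, 211.0, 13.0, 16.0])]
button_top [(0.52, [309.0, 210.0, 18.0, 16.0])]
lid_edge [(0.89, [334.0, 194.0, 53.0, 27.0])]
dish_soap [(0.86, [315.0, 156.0, 12.0, 56.0])]
tin [(0.54, [281.0, 183.0, 20.0, 14.0])]
cup [(0.97, [325.0, 297.0, 33.0, 36.0])]
tea_box [(0.55, [407.0, 282.0, 51.0, 60.0])]
{'t': 0.9, 'joints': array([ 1.23601499e+00,  2.12879081e-01, -3.44010512e-02,  1.32351685e+00,
       -5.86010729e-05,  1.57080427e+00]), 'joint_velocities': array([-4.54082348e-04, -1.03626873e-03,  1.19843313e-03,  7.04576080e-05,
       -2.04415295e-03,  1.17587879e-03]), 'joint_efforts': array([-1.60857409e-03, -6.85963655e+01,  4.87319577e+01,  1.38316977e-03,
       -2.27765136e-04,  4.82302744e-05]), 'tcp_pos': array([0.16429019, 0.47221418, 0.25331588]), 'eef_rot': array([ 2.88360845e-05,  1.66613978e-01,  9.86022201e-01, -5.20676344e-06]), 'contact_force': array([ 0.11158791, -0.04660288, -0.18268909]), 'moment': array([-0.00852615, -0.03642316,  0.00290569]), 'finger_force': 0.0, 'width': 1.0015590827223355}
```

Run:
```python
import cv2,numpy as np
a=cv2.imread("pics/top0.png")[155:255,265:365]; b=cv2.imread("pics/side0.png")[160:260,270:370]
cv2.imwrite("pics/c0.png",np.hstack([cv2.resize(x,(400,400),interpolation=cv2.INTER_CUBIC) for x in(a,b)]))
t=cv2.imread("pics/top0.png");cv2.imwrite("pics/t0.png",t)
```

```text
(no output)
```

View pics/c0.png

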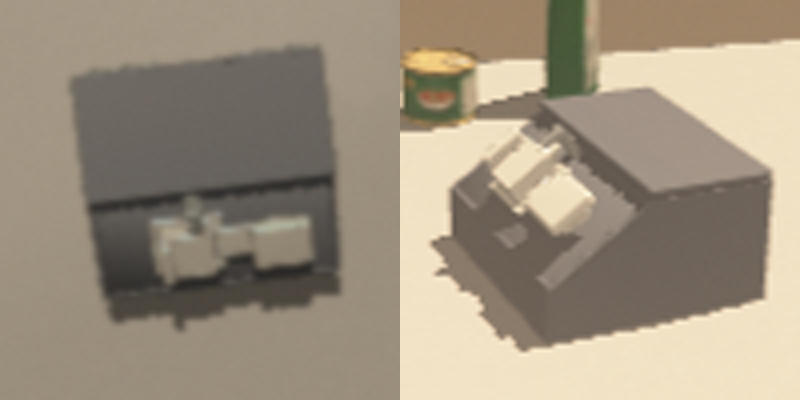

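View pics/top0.png

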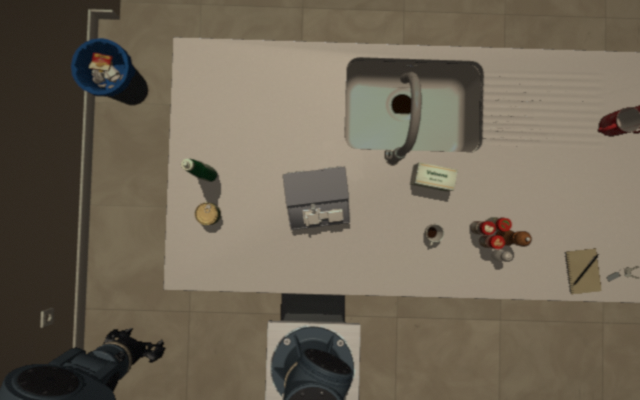

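```bash
cat > geo.py <<'E'
import numpy as np
from cell import imaging
from scipy.spatial.transform import Rotation as R
CM={c:imaging.camera_model(c) for c in("top","side")}
def proj(c,P):
    m=CM[c];V=np.array(m["view"]);q=np.atleast_2d(P)@V[:3,:3].T+V[:3,3]
    return np.c_[m["fx"]*q[:,0]/q[:,2]+m["cx"],m["fy"]*q[:,1]/q[:,2]+m["cy"]]
def w(p,P): return R.from_euler('z',p[2]).apply(P)+[p[0],p[1],0]
E
python3 - <<'E'
from geo import *
from scipy.optimize import least_squares
o={"top":([265,155],[((92,100,107),(70,77)),((92,-100,107),(322,47)),((-12,-100,107),(332,180)),((-12,100,107),(88,205)),((-90,100,42),(107,295)),((-90,-100,42),(338,270))]),
"side":([270,160],[((92,-100,107),(370,173)),((-12,-100,107),(250,193)),((-12,100,107),(140,103)),((92,100,107),(250,88)),((-90,-100,0),(150,347)),((-90,-100,42),(145,287)),((91,-100,0),(365,297))])}
def res(p,cs):
    return np.concatenate([(proj(c,w(p,np.array([a for a,_ in o[c][1]])/1e3))-(np.array([b for _,b in o[c][1]])/4+o[c][0])).ravel() for c in cs])
for cs in(["top"],["side"],["top","side"]):
    s=least_squares(res,[.45,0,.1],args=(cs,),loss="soft_l1"); p=s.x; print(cs,np.round(p,4)); print(np.round(res(p,cs).reshape(-1,2),1).tolist())
# plane of pad / button tops: back-project blob pixel centres onto the plane `out` mm from panel
a=np.radians(35); Rb=R.from_euler('z',p[2]); n=Rb.apply([-np.sin(a),0,np.cos(a)])
X=Rb.apply([np.cos(a),0,np.sin(a)]);Y=Rb.apply([0,1,0]); O=w(p,np.array([-.049,0,.0705]))[0]
for nm,out,c,px in(("pad",24.5,"top",(193,252)),("btn",25.5,"top",(283,242)),("pad",24.5,"side",(125,163)),("btn",25.5,"side",(160,203))):
    m=CM[c];V=np.array(m["view"]);u=np.array(px)/4+o[c][0]
    d=V[:3,:3].T@[(u[0]-m["cx"])/m["fx"],(u[1]-m["cy"])/m["fy"],1];C=-V[:3,:3].T@V[:3,3]
    P=C+d*((O+n*out/1e3-C)@n)/(d@n); print(nm,c,np.round(P,4),"panel xy mm",np.round([(P-O)@X*1e3,(P-O)@Y*1e3],1))
np.save("p.npy",p)
E
```

```text
['top'] [0.5707 0.0017 0.1435]
[[0.4, -0.4], [-0.3, -0.1], [1.0, -1.0], [-0.4, -0.0], [-1.2, 1.2], [0.5, 0.6]]
['side'] [ 0.5713 -0.0054  0.151 ]
[[1.3, -0.7], [-0.2, -0.3], [-0.6, -0.6], [0.2, -0.7], [-0.9, -0.3], [0.5, 1.6], [-0.1, 0.8]]
['top', 'side'] [5.720e-01 1.000e-04 1.484e-01]
[[0.8, -0.6], [0.0, -0.6], [1.5, -1.5], [0.1, -0.2], [-0.6, 1.0], [1.1, 0.0], [0.7, -1.3], [-0.7, -1.1], [-0.7, -1.1], [0.0, -1.3], [-1.3, -1.2], [0.1, 0.7], [-0.6, 0.0]]
pad top [0.5099 0.0135 0.4912] panel xy mm [ -91.3 -502.4]
btn top [ 0.5168 -0.036   0.4921] panel xy mm [ -91.2 -552.3]
pad side [ 0.3676 -0.5612  0.3332] panel xy mm [ -366.8 -1049.8]
btn side [ 0.3707 -0.5968  0.3329] panel xy mm [ -368.8 -1085.5]
```

Run:
```python
import cv2,numpy as np
a=cv2.imread("pics/top0.png")[200:235,295:355]; b=cv2.imread("pics/side0.png")[185:225,280:330]
cv2.imwrite("pics/c1.png",np.vstack([cv2.resize(x,(500,290),interpolation=cv2.INTER_CUBIC) for x in(a,b)]))
```

```text
(no output)
```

View pics/c1.png

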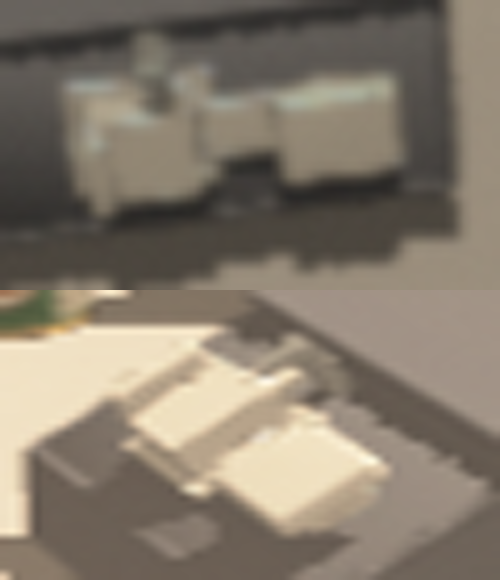

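```bash
cat >> geo.py <<'E'
a=np.radians(35)
def frame(p):
    Rb=R.from_euler('z',p[2]); return Rb.apply([np.cos(a),0,np.sin(a)]),Rb.apply([0,1,0]),Rb.apply([-np.sin(a),0,np.cos(a)]),w(p,np.array([-.049,0,.0705]))
def ray(c,u):
    m=CM[c];V=np.array(m["view"])
    return -V[:3,:3].T@V[:3,3], V[:3,:3].T@np.array([(u[0]-m["cx"])/m["fx"],(u[1]-m["cy"])/m["fy"],1])
E
python3 - <<'E'
from geo import *
p=np.load("p.npy")
X,Y,n,O=frame(p)
for nm,out,us in(("pad",24.5,{"top":(313.6,219.3),"side":(299,200.9)}),("btn",25.5,{"top":(335.6,216.5),"side":(310,209.8)})):
    A=[];B=[]
    for c,u in us.items():
        C,d=ray(c,u);P=C+d*((O+n*out/1e3-C)@n)/(d@n);print(nm,c,np.round(P,4),np.round([(P-O)@X*1e3,(P-O)@Y*1e3],1))
        d/=np.linalg.norm(d);M=np.eye(3)-np.outer(d,d);A.append(M);B.append(M@C)
    T=np.linalg.lstsq(np.vstack(A),np.hstack(B),rcond=None)[0];print(" tri",np.round(T,4),np.round([(T-O)@v*1e3 for v in(X,Y,n)],1))
E
```

```text
pad top [0.5054 0.0118 0.0898] [-1.3 21.5]
pad side [0.5054 0.0072 0.0894] [-2.1 16.9]
 tri [0.5059 0.0117 0.0875] [-2.2 21.2 22.3]
btn top [ 0.5163 -0.0587  0.0913] [ -0.1 -49.9]
btn side [ 0.5189 -0.0708  0.0918] [  0.8 -62.3]
 tri [ 0.5191 -0.0597  0.087 ] [ -0.5 -51.3  20.5]
```

```bash
cat >> geo.py <<'E'
from cell import bot,eoat,planner,status
p=np.array([.5715,0,.147]); X,Y,n,O=frame(p)
def quat(s=1):
    q=R.from_matrix(np.c_[s*Y,s*X,-n]).as_quat(); return q[[3,0,1,2]]
def pos(x,y,out): return O+(X*x+Y*y+n*(out+22))/1e3   # TCP for fingertips at panel coords, mm
def panel():
    s=status.sense(); d=s["tcp_pos"]-O; f=s["contact_force"]
    return np.array([d@X*1e3,d@Y*1e3,d@n*1e3-22]),np.array([f@X,f@Y,f@n]),s["t"]
E
python3 - <<'E'
from geo import *
for s in(1,-1):
    for a_ in((-3,18,70),(-3,50,20),(-3,-51,12)): 
        j=planner.solve_ik(pos(*a_),quat(s)); print(s,a_,None if j is None else np.round(j,2))
print(np.round(pos(-3,18,70),3),status.sense()["t"])
E
```

```text
1 (-3, 18, 70) [-0.07 -0.24 -0.98  0.23  0.13  1.39]
1 (-3, 50, 20) [ 0.04 -0.11 -1.01  0.06  0.06  1.49]
1 (-3, -51, 12) [-0.24 -0.02 -0.95  0.07  0.22  1.24]
-1 (-3, 18, 70) [-0.07 -0.24 -0.98  0.23  0.13 -1.75]
-1 (-3, 50, 20) [ 0.04 -0.11 -1.01  0.06  0.06 -1.66]
-1 (-3, -51, 12) [-0.24 -0.02 -0.95  0.07  0.22 -1.9 ]
[0.466 0.003 0.144] 0.9
```

Run:
```python
from geo import *
eoat.command_gripper(0.0,20); print(panel()[2])
bot.move_to(pos(-3,17,90),quat()); print(panel()[2])
bot.move_straight(pos(-3,17,40),velocity=.1); bot.hold(.2)
print(*[np.round(v,2) for v in panel()],status.sense()["width"])
import cv2
cv2.imwrite("pics/t1.png",np.hstack([cv2.resize(imaging.get_image(c)[r0:r0+80,c0:c0+80,::-1],(400,400),interpolation=cv2.INTER_CUBIC) for c,r0,c0 in(("top",175,280),("side",165,265))]))
```

```text
1.6667
3.6917
[-2.49 16.95 40.46] [ 0.67  0.28 -0.67] 4.54 -0.001223350952632079
```

View pics/t1.png

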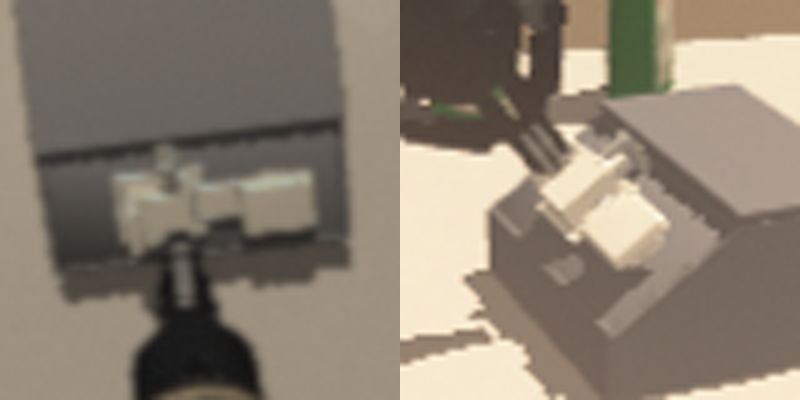

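Run:
```python
from geo import *
bot.move_straight(pos(-3,20,37),velocity=.05); bot.hold(.3)
f0=panel()[1]; np.save("f0.npy",f0); print(f0,panel()[2])
z=37
while z>6:
    z-=1 if z>22 else .7
    bot.move_straight(pos(-3,20,z),velocity=.03)
    q,f,t=panel(); f=f-f0; print(round(z,1),np.round(q,2),np.round(f,2),round(t,2))
    if f[2]>8 or np.hypot(f[0],f[1])>6 or (z>28 and f[2]>2.5): break
```

```text
[ 0.62646071 -0.71456999  0.38524079] 5.1917
36 [-3.05 20.   35.95] [-0.16  1.09  0.19] 5.44
35 [-3.07 20.01 34.94] [-0.42  1.41 -0.54] 5.69
34 [-3.05 20.02 33.95] [0.13 1.44 0.08] 5.94
33 [-3.05 20.02 32.94] [-0.36  0.66 -0.34] 6.19
32 [-3.07 20.01 31.95] [-0.3   1.11 -0.17] 6.44
31 [-3.1  20.01 30.93] [-0.4  -0.72 -0.55] 6.69
30 [-3.02 20.   29.96] [-0.85  0.48 -0.08] 6.94
29 [-3.06 20.02 28.94] [-0.89  0.13 -0.94] 7.19
28 [-3.   20.01 27.96] [-0.33  0.81  0.71] 7.44
27 [-3.07 20.02 26.95] [-0.96  1.4  -0.78] 7.69
26 [-3.06 20.03 25.95] [-0.62  1.22 -0.28] 7.94
25 [-3.06 20.01 24.95] [-0.55  1.56 -0.22] 8.19
24 [-2.94 20.   23.98] [0.04 1.27 0.36] 8.44
23 [-2.98 20.01 22.97] [-0.45  0.37  1.37] 8.69
22 [-2.99 20.03 21.95] [-0.99  1.32  1.87] 8.94
21.3 [-2.96 20.01 21.28] [-0.41  1.05  1.64] 9.19
20.6 [-2.98 20.02 20.57] [0.38 1.1  1.68] 9.44
19.9 [-2.97 20.04 19.86] [0.36 0.83 1.84] 9.69
19.2 [-2.97 20.01 19.18] [0.89 2.3  2.62] 9.94
18.5 [-3.01 20.   18.47] [0.57 1.7  2.14] 10.19
17.8 [-2.99 20.02 17.78] [0.29 2.3  2.8 ] 10.44
17.1 [-2.97 19.99 17.08] [0.26 2.13 1.74] 10.69
16.4 [-2.98 19.99 16.38] [0.1  3.17 3.06] 10.94
15.7 [-3.02 20.02 15.66] [0.26 3.26 2.55] 11.19
15.0 [-3.01 20.02 14.97] [0.28 2.51 2.81] 11.44
14.3 [-3.01 20.   14.27] [-0.26  2.47  3.49] 11.69
13.6 [-3.01 20.01 13.56] [0.76 2.56 4.13] 11.94
12.9 [-2.97 20.   12.89] [-0.59  2.81  4.59] 12.19
12.2 [-2.95 20.   12.26] [-0.68  3.29 11.28] 12.44
```

Run:
```python
from geo import *
f0=np.load("f0.npy"); z=12.2; y=20
while y<42.5:
    y+=1.5
    bot.move_straight(pos(-3,y,z),velocity=.05)
    q,f,t=panel(); f=f-f0; print(round(y,1),round(z,2),np.round(q,2),np.round(f,2),round(t,2))
    if f[2]>17 or f[2]<2 or abs(f[1])>9 or abs(f[0])>9: break
    z-=np.clip((11-f[2])/14*.5,-.4,.4)
np.save("yz.npy",[y,z])
```

```text
21.5 12.2 [-2.9  20.92 12.31] [-0.88 -2.15 11.15] 12.69
23.0 12.21 [-2.93 22.25 12.32] [-1.48 -4.08 10.47] 12.94
24.5 12.19 [-2.94 23.72 12.29] [-1.03 -3.77 11.72] 13.19
26.0 12.21 [-2.92 25.2  12.33] [-0.91 -4.18 10.48] 13.44
27.5 12.19 [-2.96 26.7  12.3 ] [-1.1  -3.56 10.21] 13.69
29.0 12.17 [-2.91 28.24 12.28] [-0.96 -4.95 10.67] 13.94
30.5 12.15 [-2.98 29.71 12.26] [-1.02 -3.94 10.81] 14.19
32.0 12.15 [-2.94 31.21 12.26] [-1.34 -3.75 11.81] 14.44
33.5 12.18 [-2.99 32.74 12.28] [-0.97 -3.49 10.29] 14.69
35.0 12.15 [-2.96 34.23 12.27] [-1.05 -3.89 10.49] 14.94
36.5 12.13 [-2.99 35.73 12.23] [-1.74 -3.65 10.73] 15.19
38.0 12.12 [-2.98 37.23 12.22] [-1.53 -4.38 10.93] 15.44
39.5 12.12 [-3.   38.75 12.22] [-0.87 -3.74  9.87] 15.69
41.0 12.08 [-2.98 40.22 12.19] [-0.86 -4.24  9.91] 15.94
42.5 12.04 [-3.02 41.72 12.14] [-1.65 -4.03 10.  ] 16.19
```

Run:
```python
from geo import *
f0=np.load("f0.npy"); y,z=np.load("yz.npy")
while y<62:
    y+=1
    bot.move_straight(pos(-3,y,z),velocity=.05)
    q,f,t=panel(); f=f-f0; print(round(y,1),round(z,2),np.round(q,2),np.round(f,2),round(t,2))
    if f[2]>17 or f[2]<2 or f[1]<-11 or abs(f[0])>9: break
    z-=np.clip((11-f[2])/14*.5,-.4,.4)
np.save("yz.npy",[y,z])
import cv2
cv2.imwrite("pics/t2.png",np.hstack([cv2.resize(imaging.get_image(c)[r0:r0+80,c0:c0+80,::-1],(400,400),interpolation=cv2.INTER_CUBIC) for c,r0,c0 in(("top",175,280),("side",165,265))]))
```

```text
43.5 12.01 [-2.97 42.65 12.12] [-1.79 -4.23 10.68] 16.44
44.5 11.99 [-2.97 43.66 12.1 ] [-0.53 -5.26 11.17] 16.69
45.5 12.0 [-2.99 44.66 12.1 ] [-1.4  -4.32 11.28] 16.94
46.5 12.01 [-2.97 45.67 12.13] [-1.14 -3.65 10.43] 17.19
47.5 11.99 [-3.01 46.66 12.09] [-0.78 -4.33 10.43] 17.44
48.5 11.97 [-3.01 47.68 12.06] [-1.85 -4.57 11.76] 17.69
49.5 12.0 [-2.97 48.66 12.1 ] [-2.09 -4.5  10.82] 17.94
50.5 11.99 [-3.03 49.64 12.08] [-1.45 -4.9  10.42] 18.19
51.5 11.97 [-3.02 50.54 12.06] [-1.86 -5.31  9.96] 18.44
52.5 11.93 [-2.99 51.43 12.04] [-0.44 -6.88 10.77] 18.69
53.5 11.92 [-2.93 52.45 12.04] [-0.69 -6.   10.99] 18.94
54.5 11.92 [-2.89 53.43 12.03] [-1.04 -7.34 10.62] 19.19
55.5 11.91 [-2.84 54.43 12.02] [-1.19 -6.84 10.82] 19.44
56.5 11.9 [-2.82 55.45 12.03] [-0.41 -6.13 10.31] 19.69
57.5 11.88 [-2.86 56.44 11.98] [-0.59 -6.38 11.29] 19.94
58.5 11.89 [-2.8  57.43 12.  ] [-1.15 -6.41 10.02] 20.19
59.5 11.85 [-2.85 58.33 11.96] [-0.46 -7.07 10.17] 20.44
60.5 11.82 [-2.81 58.62 11.93] [ -0.77 -14.06  10.11] 20.69
```

View pics/t2.png

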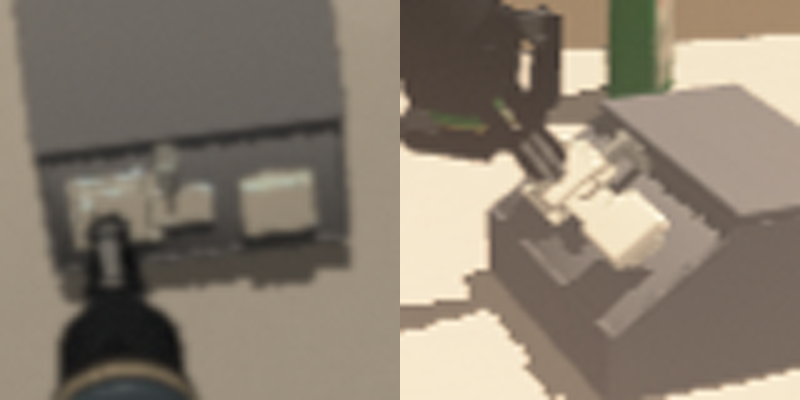

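Run:
```python
from geo import *
bot.move_straight(pos(-3,57,12),velocity=.05)
bot.move_straight(pos(-3,56,45),velocity=.1)
bot.move_straight(pos(-2,-49,45),velocity=.15)
bot.move_straight(pos(-2,-49,29),velocity=.08); bot.hold(.3)
f0=panel()[1]; print(f0,panel()[2]); z=27
while z>14.5:
    z-=1
    bot.move_straight(pos(-2,-49,z),velocity=.05)
    q,f,t=panel(); f=f-f0; print(round(z,1),np.round(q,2),np.round(f,2),round(t,2))
    if f[2]>8.5 or np.hypot(f[0],f[1])>6: break
import cv2
cv2.imwrite("pics/t3.png",np.hstack([cv2.resize(imaging.get_image(c)[r0:r0+80,c0:c0+80,::-1],(400,400),interpolation=cv2.INTER_CUBIC) for c,r0,c0 in(("top",175,280),("side",165,265))]))
```

```text
[-0.08825767 -0.06580392  0.19207246] 23.025
26 [ -2.09 -49.    25.9 ] [ 0.18  0.33 -0.88] 23.27
25 [ -2.01 -49.    24.96] [-0.69 -0.7  -0.96] 23.52
24 [ -2.05 -49.03  23.97] [-0.46 -0.44  1.82] 23.77
23 [ -1.99 -49.03  22.98] [-1.23 -0.53  3.01] 24.02
22 [ -2.04 -49.01  21.95] [ 0.45 -0.6   2.38] 24.27
21 [ -1.99 -49.01  20.96] [ 0.25 -0.35  2.46] 24.52
20 [ -2.02 -49.02  19.95] [-0.5  -0.43  3.08] 24.77
19 [ -2.03 -48.92  18.91] [-0.57 -0.26  0.12] 25.02
18 [ -1.96 -48.98  17.98] [-0.73 -0.02  3.19] 25.27
17 [ -1.98 -48.97  16.97] [0.21 0.52 3.32] 25.52
16 [ -2.   -48.95  15.96] [0.35 0.84 2.82] 25.77
15 [ -1.97 -48.99  14.98] [-0.86  1.27  4.33] 26.02
14 [ -1.98 -48.98  13.97] [-0.45  1.34  3.78] 26.27
```

View pics/t3.png

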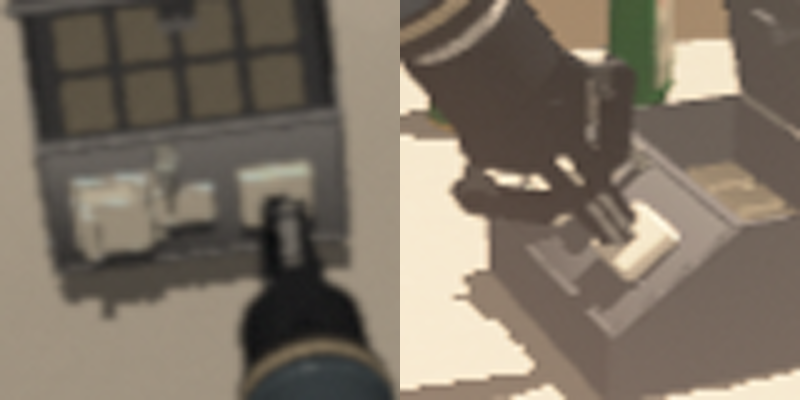

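The lid is up: the tablets show in the top view. The pad sits slid left and sprung out, and the button is in. I'll retreat, check once more and hand in.

Run:
```python
from geo import *
bot.move_straight(pos(-2,-49,80),velocity=.1); bot.hold(1.5); print(*[np.round(v,2) for v in panel()])
import cv2
cv2.imwrite("pics/t4.png",np.hstack([cv2.resize(imaging.get_image(c)[r0:r0+120,c0:c0+120,::-1],(400,400),interpolation=cv2.INTER_CUBIC) for c,r0,c0 in(("top",150,260),("side",130,265))]))
```

```text
[ -2.02 -49.03  80.  ] [-0.36 -0.11  1.13] 28.68
```

View pics/t4.png

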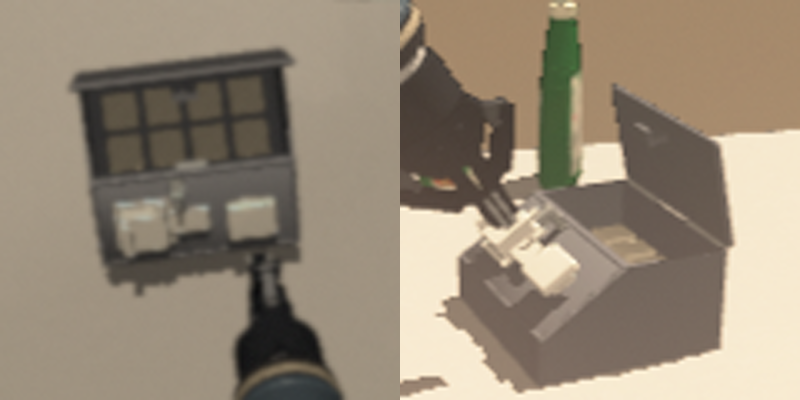

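The side view shows the lid standing open (about 670,165). The pad is out and slid left, the button is back out, and the gripper is clear of the box.

```bash
python3 -c "
from cell import bot
print(bot.sign_off())"
```

```text
the job is handed in; nothing more can be done
None
```

The tablet box is open and handed in: the lock is slid fully open with its pad sprung out, the button is back out, the lid is standing up, and the arm is clear at about 29 s of the 43 s allowed; the sign-off returned no verdict.

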